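# Make up the door-hanging kit

### The job

Make up the door-hanging kit in the wooden caddy: put the round steel pin in the red bin, the pale pine strip in the green bin, the flat white horseshoe packer in the yellow bin and the tape measure in the blue bin, each lying flat on the bin's floor, the same way up as it lies now. Leave the small dark wood block and the cork sanding block where they are; they are not part of the kit.

Things in the scene. Friction and masses are not known exactly. Their poses are not given: they have to be found in the camera images.
- tape_measure: pocket tape measure with mustard-yellow case and dark grey top, lying flat; 62 (x) x 81 (y) x 33 high, 0.15 to 0.3 kg. Origin at the middle of its underside, z up. The case is 62 mm across x, with flat sides from y = -26 to +40; a small hook end sticks out to y = -38 at -y on the -x side.
- steel_pin: bright round steel hinge pin lying on its side; 8 thick, 55 long (along its y). Origin under its middle, on the surface it lies on, z up. It does not roll. (All loose things lie either on the bench planks, z = 0, or to the right, beyond y = -0.315, on a black steel sheet whose top is at z = 0.002.)
- pine_wedge: small pale yellow pine strip, lying in the open among the other loose things (not one of the fixed scraps at the edge of the scrap heap behind); 20 (x) x 33 (y) x 9 high. Origin at the middle of its underside, z up.
- white_packer: flat white plastic horseshoe packer (spacer plate); 50 (x) x 72 (y) x 6 high, with a 14 mm wide open slot along its middle from the -y end to y = +6 mm. Origin at the middle of its underside, z up.
- dark_chip: look-alike that stays: small dark brown wood block, 20 (x) x 42 (y) x 12 high, loose on the bench. Origin at the middle of its underside.
- sanding_block: look-alike that stays: brown cork sanding block, 66 (x) x 110 (y) x 29 high, loose on the bench. Origin at the middle of its underside.
- red_bin: red plastic bin, open at the top, fixed in the wooden caddy with the three others (two by two, touching, all turned alike); outside 110 (x) x 126 (y) x 27 high, inside 104 (x) x 120 (y), walls and floor 3 thick. Origin at the middle of its underside, which is 8 mm above the bench top; so its inner floor is 11 mm and its rim 35 mm above the bench. The caddy's end boards, along the two ends at +y and -y, are 36 high.
- green_bin: green plastic bin, open at the top, fixed in the wooden caddy with the three others (two by two, touching, all turned alike); outside 110 (x) x 126 (y) x 27 high, inside 104 (x) x 120 (y), walls and floor 3 thick. Origin at the middle of its underside, which is 8 mm above the bench top; so its inner floor is 11 mm and its rim 35 mm above the bench. The caddy's end boards, along the two ends at +y and -y, are 36 high.
- yellow_bin: yellow plastic bin, open at the top, fixed in the wooden caddy with the three others (two by two, touching, all turned alike); outside 110 (x) x 126 (y) x 27 high, inside 104 (x) x 120 (y), walls and floor 3 thick. Origin at the middle of its underside, which is 8 mm above the bench top; so its inner floor is 11 mm and its rim 35 mm above the bench. The caddy's end boards, along the two ends at +y and -y, are 36 high.
- blue_bin: blue plastic bin, open at the top, fixed in the wooden caddy with the three others (two by two, touching, all turned alike); outside 110 (x) x 126 (y) x 27 high, inside 104 (x) x 120 (y), walls and floor 3 thick. Origin at the middle of its underside, which is 8 mm above the bench top; so its inner floor is 11 mm and its rim 35 mm above the bench. The caddy's end boards, along the two ends at +y and -y, are 36 high.

How it is judged:
At the end, for the whole second after the job is handed in: Pin in red, pine strip in green, white packer in yellow, tape measure in blue bin: origin inside the walls, at most 5 mm above the inner floor, right way up within 0.15 rad, let go, at rest; dark block and sanding block within 20 mm of their start (x of steel_pin in the frame of red_bin between -0.052 and 0.052 m and y of steel_pin in the frame of red_bin between -0.06 and 0.06 m and z of steel_pin in the frame of red_bin between -0.002 and 0.008 m and angle between each of steel_pin, pine_wedge, white_packer, tape_measure's own z axis and vertical below 0.15 rad and linear speed of each of steel_pin, pine_wedge, white_packer, tape_measure below 0.02 m/s and angular speed of each of steel_pin, pine_wedge, white_packer, tape_measure below 0.2 rad/s and contact force between each of steel_pin, pine_wedge, white_packer, tape_measure and the fingers below 0.05 N and x of pine_wedge in the frame of green_bin between -0.052 and 0.052 m and y of pine_wedge in the frame of green_bin between -0.06 and 0.06 m and z of pine_wedge in the frame of green_bin between -0.002 and 0.008 m and x of white_packer in the frame of yellow_bin between -0.052 and 0.052 m and y of white_packer in the frame of yellow_bin between -0.06 and 0.06 m and z of white_packer in the frame of yellow_bin between -0.002 and 0.008 m and x of tape_measure in the frame of blue_bin between -0.052 and 0.052 m and y of tape_measure in the frame of blue_bin between -0.06 and 0.06 m and z of tape_measure in the frame of blue_bin between -0.002 and 0.008 m and distance of each of sanding_block, dark_chip from where it was at the start of the episode below 0.02 m); the robot touches nothing.
It fails at once if a look-alike (cork sanding block) is moved by more than 20 mm (distance of sanding_block from where it was at the start of the episode above 0.02 m).
It fails at once if a look-alike (small dark wood block) is moved by more than 20 mm (distance of dark_chip from where it was at the start of the episode above 0.02 m).
It also fails if it takes over 109 s, if anything falls off the work surface, if the arm or the gripper's body presses on something with over 40 N, if the wrist force passes 120 N, or if a joint passes its speed limit or range.

### The arm

A 6-joint arm with a two-finger parallel gripper is mounted at the origin on a cart in front of the work surface, level with it; the furniture and walls round the work are solid. World frame = base frame: x ahead of the robot, y to its left, z up, the work surface at z = 0. Lengths are in m, angles in rad, forces in N, time in s.
With the tool pointing down it reaches from about 0.3 to 0.85 m from the base axis. Payload 5.4 kg.
Tool frame: the origin (TCP) lies between the finger pads; the fingertips stand bot.finger_overhang ahead of it and the grasp point (between the pads) lies 5 mm behind it (bot.finger_overhang is the distance from the TCP to the fingertips, in m); z points along the fingers, y is the line along which they close (so a half turn about z gives the same grasp; the last joint's range is limited). The gripper opens to 85 mm and grips with 20 to 120 N. Pads are 22 mm wide; open, the fingers measure 114 mm over their backs; the gripper's body (76 mm by 85 mm) begins 54 mm behind the grasp point. The pads swing forward as they close: fully open they stand 13 mm farther back than shut.
Start: joints at [-1.45, 0.158, 1.597, -0, 1.386, -0.21], TCP at [0.187, -0.544, 0.225] pointing down, gripper open.
Joint ranges: [-2.91, 2.91], [-0.94, 2.29], [0.18, 2.7], [-1.29, 4.43], [0.17, 2.64], [-3, 3]. Speed limits (rad/s): [2.57, 2.57, 3.14, 3.14, 3.14, 3.14].

### API

Orientations are given as a rotation vector (axis times angle).
In Python, from plant import bot gives the robot as it stands.
- The arm moves only by the tool play_rows, never from a script. Its argument "moves" is a list that holds one entry, the list of rows, each a list of 4 numbers: the shift along the tool's x, y, z in m, then the turn about the tool's z in rad. A call has 1 to 12 rows; each row shifts and turns the commanded pose from where the row before left it, along the tool's axes as they then stand; what a row does not reach is not made up. A row lasts 1/10 s, in which the tool goes at most 50 mm and 8.59 degrees, less where a joint would pass 70% of its speed; a pose out of reach is approached as far as the arm can. A call with a gripper value outside its range is refused whole. "gripper" is the gripper command: -1 is fully open, 1 is shut, values between are in proportion, set as the call begins (left out, the last holds). The fingers move at their own pace and stop on an object; the grip force is fixed at half the most. Time passes only in rows, so rows that do not move let the fingers close. It gives the time, the measured TCP pose, the force, the opening and the grip force at its end, in the units of the state.
- bot.read_state(): the state, without advancing time (a new reading comes with each control period).
- bot.grab_frame(name): name is "side" or "top"; returns (picture, depth): 384x512x3 uint8, red, green, blue; 384x512 float32, m along the optical axis (not along the pixel's ray), 0 where there is no reading.
- bot.get_calibration(name): a dict with "fx", "fy", "cx", "cy" (pixels), "position" and "orientation" of the camera in the world. Camera axes: x right, y down, z forward; pixel columns grow to the right and rows downward; lengths in m; the calibration is good to about 2 mm. A picture is of the moment at which its call begins. get_calibration takes no time and is no camera call.
- bot.hand_in(): hands the job in; it is judged then, once.
The state is a dict: "time_s": time; "qpos": joint angles; "dq": joint speeds; "tau": joint torques, N m; "position": TCP position; "tool_rot": TCP orientation; "contact_force": force on the tool from outside, world axes, zero at the start; "wrist_torque": the same for the moment, N m; "grip_width": opening from 0.0 (shut) to 1.0 (fully open); "grip_force": force on a finger pad.
Only numpy, scipy, OpenCV 4.12 (cv2) and the standard library are available. Lean on these libraries where they do the work, as an engineer would, in place of code of your own. Each camera call takes 0.05 s, during which the arm holds its last target. There are 200 camera calls.

## Working session

There is one attempt and no reset: what is moved stays moved. The work goes in short steps, Python scripts to look and compute and a tool call to move; the robot and the scene stay as the last step left them, time stands still between calls to the robot, and variables do not carry over. Pictures are saved under pics/ and viewed, at most 14 in all, crops included, and the job is handed in when it is done.

Besides the shell and the picture viewer there is one more tool, called after "Request:" in YAML: its name, and indented under it one key for each argument. play_rows: Moves the arm, as the interface text tells. Its arguments: {"type":"object","properties":{"moves":{"type":"array"},"gripper":{"type":"number"}},"required":["moves"]}

```bash
mkdir -p pics; cat > h.py <<'E'
import numpy as np, cv2
from scipy.spatial.transform import Rotation as R
from plant import bot
def cal(n):
    c=bot.get_calibration(n); o=np.array(c['orientation'],float)
    M=R.from_rotvec(o).as_matrix() if o.shape==(3,) else (R.from_quat(o).as_matrix() if o.shape==(4,) else o)
    return c,M,np.array(c['position'])
def ray(n,u,v,z):
    c,M,p=cal(n); d=M@np.array([(u-c['cx'])/c['fx'],(v-c['cy'])/c['fy'],1]); return p+d*(z-p[2])/d[2]
E
python3 - <<'E'
from h import *
for n in('top','side'):
    print(bot.get_calibration(n))
    f,d=bot.grab_frame(n); np.savez(f'pics/{n}0.npz',f=f,d=d)
    cv2.imwrite(f'pics/{n}0.png',cv2.resize(f[:,:,::-1],(800,600),interpolation=cv2.INTER_CUBIC))
print(bot.read_state(),bot.finger_overhang)
E
```

```text
{'fx': 407.5493290991249, 'fy': 407.5493290991249, 'cx': 255.2956897818899, 'cy': 190.29072235136937, 'position': array([ 0.3394602 , -0.14525802,  0.99137946]), 'orientation': array([-2.10458289,  2.08085688, -0.24332167])}
{'fx': 402.01351935588724, 'fy': 402.01351935588724, 'cx': 242.42271077771005, 'cy': 190.44409293391755, 'position': array([ 0.50968282, -0.87495369,  0.58056911]), 'orientation': array([-2.18478141,  0.03641485, -0.03502846])}
{'time_s': 0.1, 'qpos': array([-1.45010800e+00,  1.58965888e-01,  1.59812813e+00, -6.22405445e-08,
        1.38622316e+00, -2.10096932e-01]), 'dq': array([-0.00028125, -0.00385434, -0.00208642,  0.00031745,  0.00010952,
        0.00233402]), 'tau': array([-4.76943551e-04, -3.96992612e+01, -3.32336640e+01, -2.38074563e-04,
        4.24306476e-03, -2.92608399e-05]), 'position': array([ 0.18666382, -0.54325962,  0.22381576]), 'tool_rot': array([-3.09702251e+00, -5.16946978e-01, -1.20896076e-04]), 'contact_force': array([ 0.07045413,  0.47078497, -0.34520203]), 'wrist_torque': array([ 0.00031217, -0.02779183, -0.00800378]), 'grip_force': 0.0, 'grip_width': 0.9998816641520448} 0.014
```

View pics/top0.png

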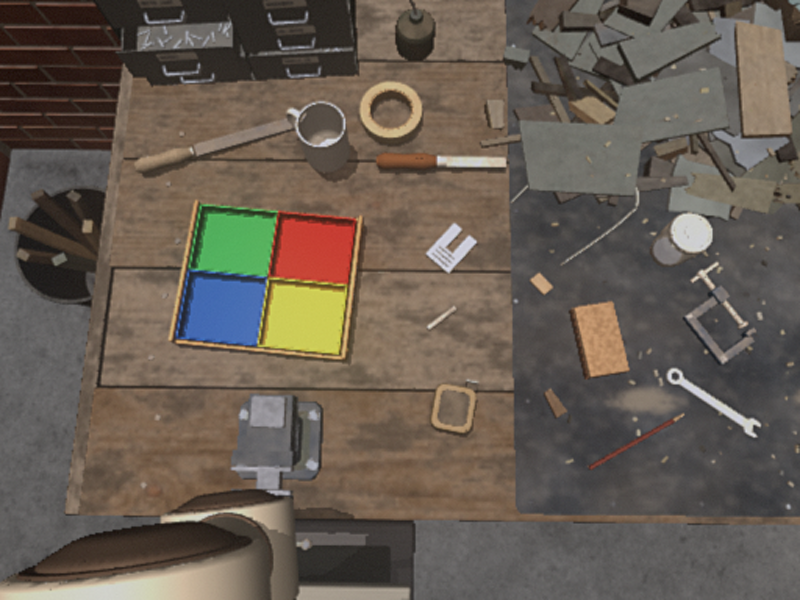

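View pics/side0.png

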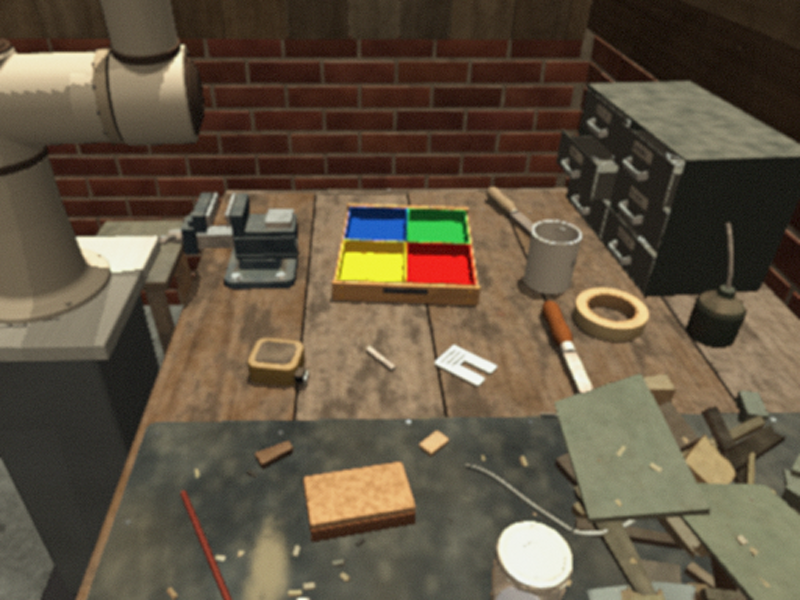

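The top view shows, in 800x600 pixels, the caddy at (265,280) with green upper-left, red upper-right, blue lower-left and yellow lower-right. The packer is at (452,247), the pin at (441,318), the tape at (454,408), the pine strip at (541,283), the dark block at (556,403) and the cork block at (599,340). Next I'll enlarge this.

```bash
python3 - <<'E'
from h import *
f=np.load('pics/top0.npz')['f'];d=np.load('pics/top0.npz')['d']
cv2.imwrite('pics/c1.png',cv2.resize(f[138:286,265:365,::-1],None,fx=4,fy=4,interpolation=cv2.INTER_CUBIC))
c,M,p=cal('top'); print(M)
for P in([0.187,-.544,.225],[0,0,0],[.5,-.5,.0]):
    q=M.T@(np.array(P)-p); print(q[:2]/q[2]*c['fx']+[c['cx'],c['cy']])
E
```

```text
[[ 0.01189192 -0.9718695   0.23521961]
 [-0.99991847 -0.01046375  0.00731891]
 [-0.00465174 -0.23528747 -0.97191469]]
[486.44347819 382.3051522 ]
[188.65470802 449.00757665]
[402.70762533 223.32363978]
```

View pics/c1.png

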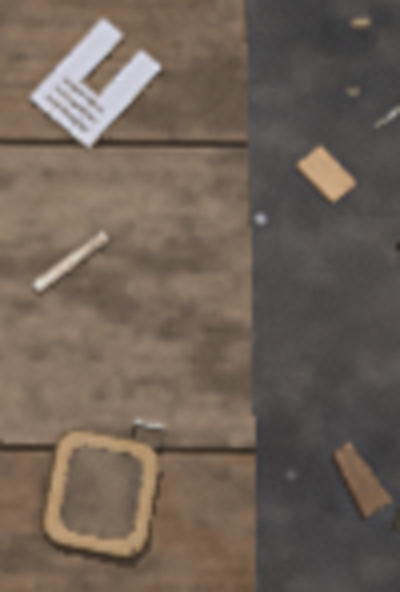

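```bash
cat >> h.py <<'E'
def quad(n,pts,z):
    w=np.array([ray(n,u,v,z)[:2] for u,v in pts]); return w
def c1(x,y): return ((x+.5)/4-.5+265,(y+.5)/4-.5+138)
def rect(w):
    (c,s,a)=cv2.minAreaRect((w*1000).astype(np.float32)); 
    b=cv2.boxPoints((c,s,a)); return np.round(c,1),np.round(s,1),round(a,1)
E
python3 - <<'E'
from h import *
z=np.load('pics/top0.npz');f=z['f'];d=z['d']
def q(name,pts,zz):
    w=quad('top',[c1(*p) for p in pts],zz); print(name,(w*1000).round(1).tolist(),rect(w))
q('packer',[(31,99),(92,147),(160,65),(105,18)],.006)
q('pin',[(107,236),(36,288)],.004)
q('pine',[(321,146),(298,163),(334,202),(357,184)],.011)
q('dark',[(350,442),(333,452),(368,517),(391,505)],.014)
# depth cloud
c,M,p=cal('top'); v,u=np.mgrid[:384,:512]
P=(np.stack([(u-c['cx'])/c['fx']*d,(v-c['cy'])/c['fy']*d,d],-1)@M.T+p)
def blob(name,box,mask):
    x0,x1,y0,y1=box; m=np.zeros(d.shape,bool); m[y0:y1,x0:x1]=1; m&=mask&(d>0)
    n,l,s,_=cv2.connectedComponentsWithStats(m.astype(np.uint8)); k=1+s[1:,4].argmax(); Q=P[l==k]
    print(name,s[k],'z',np.median(Q[:,2]).round(4),rect(Q[:,:2]),Q[:,:2].mean(0).round(4))
blob('tape',(270,312,240,285),P[...,2]>.022)
blob('cork',(360,410,185,245),P[...,2]>.02)
h=f.astype(int)
r,g,b=h[...,0],h[...,1],h[...,2]
box=(105,235,125,235)
blob('red',box,(r>150)&(g<60)&(b<60)&(P[...,2]<.02)); blob('green',box,(g>140)&(r<80)&(P[...,2]<.02)); blob('yellow',box,(r>170)&(g>160)&(b<110)&(P[...,2]<.02)); blob('blue',box,(b>110)&(r<70)&(P[...,2]<.02))
print(P[200:210,320:330,2].mean(), P[178:186,343:349,2].round(4).mean())
for yy,xx in((180,350),(250,285)): print(P[yy,xx])
E
```

```text
packer [[651.0, -180.2], [619.9, -218.5], [674.5, -262.1], [705.8, -227.4]] (array([ 663.5, -222.1]), array([49.4, 72.3]), 50.9)
pin [[563.2, -227.6], [529.9, -183.6]] (array([ 546.6, -205.6]), array([55.2,  0. ]), 127.1)
pine [[620.7, -361.0], [609.5, -346.3], [584.7, -367.6], [596.4, -382.3]] (array([ 602.9, -364.3]), array([33.5, 18.8]), 40.7)
dark [[436.7, -370.3], [430.7, -359.9], [392.8, -379.0], [400.0, -392.9]] (array([ 415.5, -376.1]), array([43. , 15.6]), 27.2)
tape [276 244  30  34 777] z 0.0317 (array([ 408.6, -221.7]), array([62. , 77.1]), 79.9) [ 0.4043 -0.2213]
cork [ 366  193   37   49 1240] z 0.0292 (array([ 511.5, -448.1]), array([110.7,  66.7]), 9.6) [ 0.5101 -0.446 ]
red [222 145   4   5  11] z 0.0091 (array([690.1, -57.9]), array([9.1, 8.4]), 58.1) [ 0.69   -0.0571]
green [133 172   4   1   4] z 0.0095 (array([621. , 165.7]), array([8.4, 0.2]), 85.3) [0.621  0.1658]
yellow [ 169  182   52   44 1790] z 0.0105 (array([542.8,  11.4]), array([116.7,  98.2]), 85.0) [0.542  0.0102]
blue [117 177  53  41 923] z 0.0107 (array([555. , 138.8]), array([115.6, 100.5]), 84.8) [0.5607 0.1628]
0.009638996384674461 0.010052083333333335
[ 0.60552454 -0.3730632   0.01127947]
[ 0.42854169 -0.2090446   0.03427203]
```

```bash
cat >> h.py <<'E'
def go(x,y,z,phi,step=.042):
    s=bot.read_state(); T=R.from_rotvec(s['tool_rot']).as_matrix(); p=np.array(s['position'])
    ph=np.degrees(np.arctan2(T[1,0],T[0,0])); t=T.T@(np.array([x,y,z])-p)
    turn=-np.radians(phi-ph)
    print('at',p.round(4),'phi',ph.round(2),'tilt',np.round(T[:,2],3),'w',round(s['grip_width'],3),'gf',round(s['grip_force'],1),'F',np.round(s['contact_force'],1),'t',round(s['time_s'],1),'j6',round(s['qpos'][5],2))
    n=int(np.ceil(np.linalg.norm(t[:2])/step)) or 1
    print('tool shift',t.round(4),'xy rows',n,(t[:2]/n).round(4),'turn',round(turn,3),'rows',int(np.ceil(abs(turn)/.14)))
E
python3 -c "
from h import *
go(.603,-.364,.1,41)"
```

```text
at [ 0.1867 -0.5433  0.2238] phi 18.95 tilt [-0.     0.002 -1.   ] w 1.0 gf 0.0 F [ 0.1  0.5 -0.3] t 0.1 j6 -0.21
tool shift [ 0.4519 -0.0341  0.124 ] xy rows 11 [ 0.0411 -0.0031] turn -0.385 rows 3
```

Request:
play_rows:
  moves:
    - [[0.041,-0.0031,0,0],[0.041,-0.0031,0,0],[0.041,-0.0031,0,0],[0.041,-0.0031,0,0],[0.041,-0.0031,0,0],[0.041,-0.0031,0,0],[0.041,-0.0031,0,0],[0.041,-0.0031,0,0],[0.041,-0.0031,0,0],[0.041,-0.0031,0,0],[0.041,-0.0031,0,0]]
  gripper: 0.0

```text
time_s: 1.2
position: [0.6034, -0.364, 0.224]
tool_rot: [-3.098, -0.517, 0.001]
contact_force: [0.0, -0.4, 1.0]
grip_width: 0.503
grip_force: 0.0
```

Request:
play_rows:
  moves:
    - [[0,0,0.03,-0.13],[0,0,0.03,-0.13],[0,0,0.03,-0.125],[0,0,0.03,0],[0,0,0,0],[0,0,0,0]]

```text
time_s: 1.8
position: [0.6019, -0.3648, 0.1044]
tool_rot: [-2.941, -1.1, 0.001]
contact_force: [-0.0, -0.8, -0.4]
grip_width: 0.505
grip_force: 0.0
```

```bash
python3 - <<'E'
from h import *
go(.603,-.364,.02,41)
f,d=bot.grab_frame('top')
cv2.imwrite('pics/a1.png',cv2.resize(f[120:240,290:420,::-1],None,fx=4,fy=4,interpolation=cv2.INTER_CUBIC))
E
```

```text
at [ 0.6019 -0.3648  0.1044] phi 41.0 tilt [-0.001  0.001 -1.   ] w 0.505 gf 0.0 F [-0.  -0.8 -0.4] t 1.8 j6 0.14
tool shift [0.0014 0.0002 0.0844] xy rows 1 [0.0014 0.0002] turn -0.0 rows 1
```

View pics/a1.png

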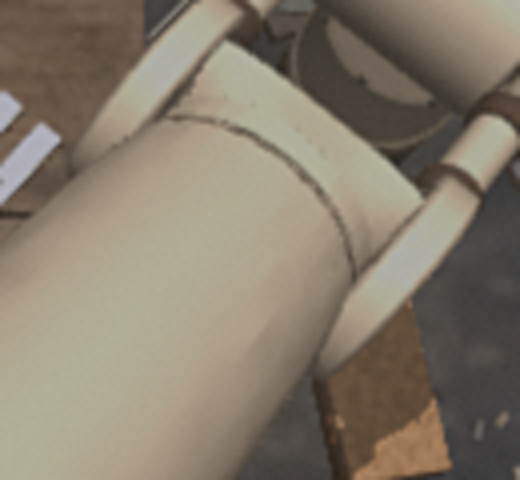

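The arm blocks the top view here. Motion is accurate, so I'll descend.

Request:
play_rows:
  moves:
    - [[0.0014,0,0.03,0],[0,0,0.03,0],[0,0,0.018,0],[0,0,0.008,0],[0,0,0,0],[0,0,0,0]]

```text
time_s: 2.45
position: [0.6043, -0.3651, 0.0207]
tool_rot: [2.94, 1.1, 0.002]
contact_force: [0.3, 0.4, 1.0]
grip_width: 0.498
grip_force: 0.0
```

```bash
python3 - <<'E'
from h import *
go(.603,-.364,.018,41)
f,d=bot.grab_frame('side')
cv2.imwrite('pics/a2.png',cv2.resize(f[210:330,210:350,::-1],None,fx=4,fy=4,interpolation=cv2.INTER_CUBIC))
E
```

```text
at [ 0.6043 -0.3651  0.0207] phi 41.01 tilt [ 0.002 -0.002 -1.   ] w 0.498 gf 0.0 F [0.3 0.4 1. ] t 2.5 j6 0.14
tool shift [-0.0003 -0.0017  0.0027] xy rows 1 [-0.0003 -0.0017] turn 0.0 rows 1
```

View pics/a2.png

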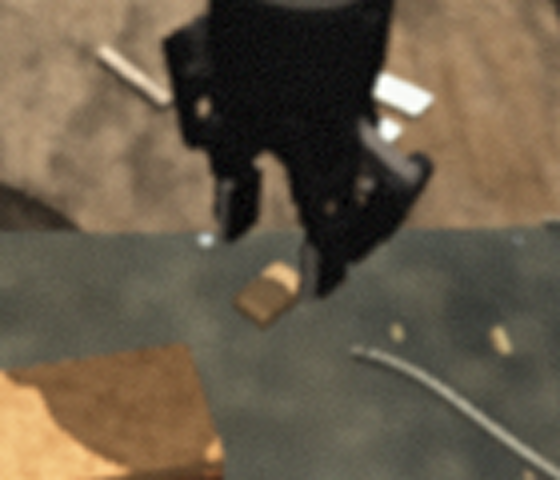

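```bash
python3 - <<'E'
from h import *
f=np.load('pics/side0.npz')['f']
cv2.imwrite('pics/c2.png',cv2.resize(f[210:330,210:350,::-1],None,fx=4,fy=4,interpolation=cv2.INTER_CUBIC))
# projections of predicted pine top corners (top-cam estimate) into side crop
c,M,p=cal('side')
for P in([.6207,-.361,.011],[.6095,-.3463,.011],[.5847,-.3676,.011],[.5964,-.3823,.011]):
    q=M.T@(np.array(P)-p); uv=q[:2]/q[2]*c['fx']+[c['cx'],c['cy']]; print((uv-[210,210])*4+1.5)
E
```

```text
[310.91961474 282.2246834 ]
[283.4148199  259.26403452]
[235.50885382 294.7213393 ]
[264.03788437 318.79029542]
```

View pics/c2.png

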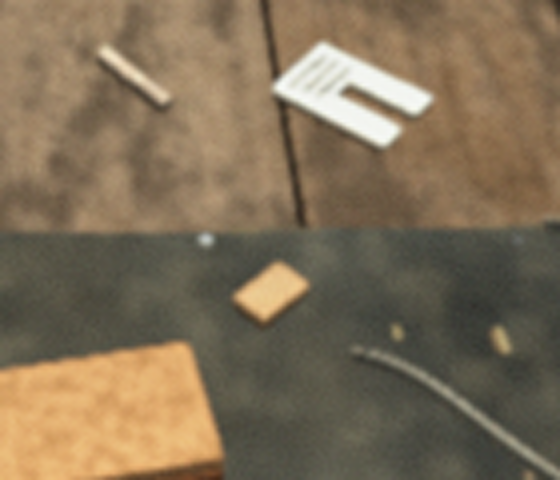

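Both cameras agree on the strip to about 2 mm: in the crop it is at (233,298), (280,262), (308,285) and (265,325). I'll go down 4 mm and close.

Request:
play_rows:
  moves:
    - [[0,-0.001,0.002,0],[0,0,0.0015,0],[0,0,0,0]]

```text
time_s: 2.8
position: [0.6026, -0.3634, 0.0153]
tool_rot: [-2.942, -1.101, -0.0]
contact_force: [-0.7, -0.2, -0.0]
grip_width: 0.5
grip_force: 0.0
```

Request:
play_rows:
  moves:
    - [[0,0,0,0],[0,0,0,0],[0,0,0,0],[0,0,0,0],[0,0,0,0],[0,0,0,0],[0,0,0,0]]
  gripper: 1.0

```text
time_s: 3.5
position: [0.6026, -0.3634, 0.0152]
tool_rot: [-2.942, -1.101, 0.0]
contact_force: [-0.3, -0.1, -0.3]
grip_width: 0.001
grip_force: 0.0
```

Request:
play_rows:
  moves:
    - [[0,0,-0.01,0],[0,0,-0.03,0],[0,0,-0.04,0],[0,0,-0.04,0],[0,0,0,0]]

```text
time_s: 4.0
position: [0.6063, -0.3665, 0.1448]
tool_rot: [2.93, 1.096, 0.011]
contact_force: [0.7, -0.7, -0.1]
grip_width: -0.005
grip_force: 0.0
```

```bash
python3 - <<'E'
from h import *
go(.665,.129,.13,41)
E
```

```text
at [ 0.6063 -0.3665  0.1448] phi 41.02 tilt [ 0.011 -0.01  -1.   ] w -0.005 gf 0.0 F [ 0.7 -0.7 -0.1] t 4.0 j6 0.14
tool shift [ 0.3694 -0.3355  0.0107] xy rows 12 [ 0.0308 -0.028 ] turn 0.0 rows 1
```

It closed on nothing. I'll check where the strip is.

Request:
play_rows:
  moves:
    - [[0,0,0,0],[0,0,0,0]]
  gripper: 0.0

```text
time_s: 4.2
position: [0.602, -0.3629, 0.1341]
tool_rot: [-2.941, -1.1, 0.002]
contact_force: [0.2, 0.1, 0.1]
grip_width: 0.335
grip_force: 0.0
```

```bash
python3 - <<'E'
from h import *
go(.603,-.364,.018,41)
f,d=bot.grab_frame('side')
cv2.imwrite('pics/a3.png',cv2.resize(f[160:330,210:350,::-1],None,fx=3.5,fy=3.5,interpolation=cv2.INTER_CUBIC))
E
```

```text
at [ 0.602  -0.3629  0.1341] phi 41.01 tilt [-0.002  0.001 -1.   ] w 0.335 gf 0.0 F [0.2 0.1 0.1] t 4.2 j6 0.14
tool shift [1.000e-04 1.800e-03 1.161e-01] xy rows 1 [0.0001 0.0018] turn 0.0 rows 1
```

View pics/a3.png

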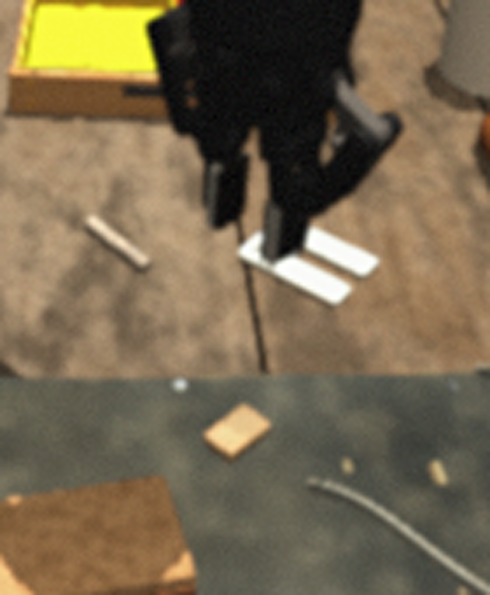

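```bash
python3 - <<'E'
from h import *
c,M,p=cal('side')
def pr(P,y0=210,s=4): 
    q=M.T@(np.array(P)-p); uv=q[:2]/q[2]*c['fx']+[c['cx'],c['cy']]; return ((uv-[210,y0])*s+s/2-.5).round(0)
print('a2: seen tips ~ (230,240),(320,297)')
for z in(.005,.01,.015,.02,.03): print(z,pr([.5905,-.3493,z]),pr([.618,-.381,z]))
print('a3: seen tips ~(217,228),(283,262)')
h=.0142
for z in(.11,.12,.13,.14,.15): print(z,pr([.602-h*.656,-.3629+h*.755,z],160,3.5),pr([.602+h*.656,-.3629-h*.755,z],160,3.5))
E
```

```text
a2: seen tips ~ (230,240),(320,297)
0.005 [244. 274.] [310. 324.]
0.01 [244. 266.] [311. 317.]
0.015 [245. 259.] [311. 310.]
0.02 [245. 252.] [312. 302.]
0.03 [246. 237.] [314. 287.]
a3: seen tips ~(217,228),(283,262)
0.11 [229. 273.] [272. 302.]
0.12 [230. 258.] [273. 287.]
0.13 [231. 242.] [275. 271.]
0.14 [232. 227.] [276. 255.]
0.15 [234. 211.] [278. 239.]
```

The strip hasn't moved (crop, (237,431)). The tips look about 15–20 mm higher than expected, so I'll descend slowly and watch the force.

Request:
play_rows:
  moves:
    - [[0,0,0.04,0],[0,0,0.04,0],[0,0,0.03,0],[0,0,0.008,0],[0,0,0,0],[0,0,0,0]]
  gripper: 0.2

```text
time_s: 4.85
position: [0.6035, -0.3642, 0.0188]
tool_rot: [2.941, 1.1, 0.002]
contact_force: [0.4, -0.4, 0.0]
grip_width: 0.404
grip_force: 0.0
```

Request:
play_rows:
  moves:
    - [[0,0,0.001,0],[0,0,0.001,0],[0,0,0,0]]

```text
time_s: 5.15
position: [0.6031, -0.3638, 0.0162]
tool_rot: [2.941, 1.1, 0.001]
contact_force: [-1.2, -0.1, -0.4]
grip_width: 0.401
grip_force: 0.0
```

```bash
python3 - <<'E'
from h import *
go(.603,-.364,.018,41)
f,d=bot.grab_frame('side')
cv2.imwrite('pics/a4.png',cv2.resize(f[225:315,220:330,::-1],None,fx=6,fy=6,interpolation=cv2.INTER_CUBIC))
E
```

```text
at [ 0.6031 -0.3638  0.0162] phi 41.02 tilt [ 0.001 -0.001 -1.   ] w 0.401 gf 0.0 F [-1.2 -0.1 -0.4] t 5.2 j6 0.14
tool shift [-0.0002  0.0001 -0.0018] xy rows 1 [-0.0002  0.0001] turn 0.0 rows 1
```

View pics/a4.png

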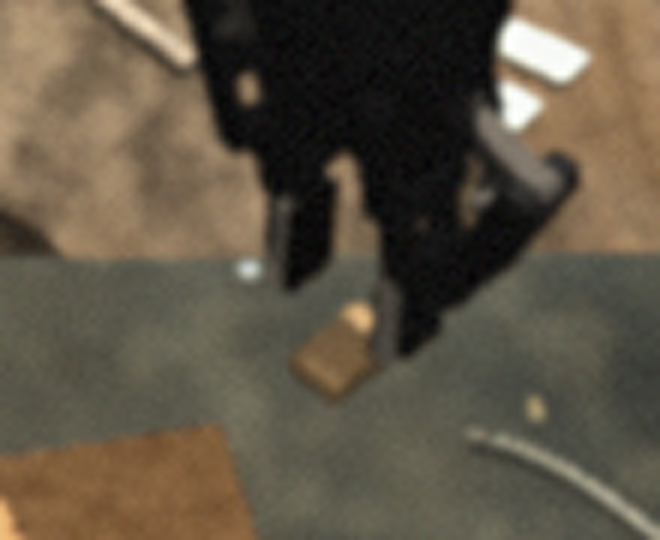

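```bash
cat >> h.py <<'E'
def tips(P,phi,w,zs,side='side'):
    c,M,p=cal(side); a=np.radians(phi); X=np.array([np.cos(a),np.sin(a)]); Y=np.array([np.sin(a),-np.cos(a)])
    for z in zs:
        o=[]
        for sy in(-1,1):
            for sx in(-1,1):
                q=M.T@(np.r_[np.array(P[:2])+sx*.011*X+sy*w/2*Y,z]-p); o.append(tuple((q[:2]/q[2]*c['fx']+[c['cx'],c['cy']]).round(1)))
        print(z,o)
E
python3 - <<'E'
from h import *
print('seen native L',[(x/6+220-.4,y/6+225-.4) for x,y in((290,290),(330,265),(400,355),(440,322))])
tips([.6031,-.3638],41,.034,(.01,.015,.02,.025,.03))
E
```

```text
seen native L [(267.93333333333334, 272.93333333333334), (274.6, 268.7666666666667), (286.2666666666667, 283.7666666666667), (292.93333333333334, 278.2666666666667)]
0.01 [(np.float64(267.5), np.float64(279.8)), (np.float64(275.5), np.float64(273.9)), (np.float64(280.9), np.float64(290.2)), (np.float64(288.9), np.float64(284.0))]
0.015 [(np.float64(267.6), np.float64(278.0)), (np.float64(275.6), np.float64(272.1)), (np.float64(281.1), np.float64(288.4)), (np.float64(289.1), np.float64(282.1))]
0.02 [(np.float64(267.7), np.float64(276.1)), (np.float64(275.8), np.float64(270.2)), (np.float64(281.3), np.float64(286.5)), (np.float64(289.3), np.float64(280.3))]
0.025 [(np.float64(267.8), np.float64(274.3)), (np.float64(275.9), np.float64(268.4)), (np.float64(281.5), np.float64(284.6)), (np.float64(289.5), np.float64(278.4))]
0.03 [(np.float64(268.0), np.float64(272.4)), (np.float64(276.1), np.float64(266.5)), (np.float64(281.7), np.float64(282.7)), (np.float64(289.8), np.float64(276.5))]
```

```bash
python3 - <<'E'
from h import *
f,d=bot.grab_frame('side'); np.savez('pics/s5.npz',f=f,d=d)
c,M,p=cal('side'); v,u=np.mgrid[:384,:512]
P=(np.stack([(u-c['cx'])/c['fx']*d,(v-c['cy'])/c['fy']*d,d],-1)@M.T+p)
for a in((268,265),(267,270),(267,272),(272,268),(285,275),(285,280),(286,282),(289,279),(278,284)): print(a,P[a[1],a[0]].round(4),f[a[1],a[0]])
T,dt=bot.grab_frame('top'); print(bot.read_state()['contact_force'])
E
```

```text
(268, 265) [ 0.5829 -0.3573  0.0482] [24 21 20]
(267, 270) [ 0.5818 -0.3565  0.0345] [39 36 32]
(267, 272) [ 0.5817 -0.3589  0.0318] [38 35 30]
(272, 268) [ 0.5919 -0.3495  0.0322] [5 3 5]
(285, 275) [ 0.6097 -0.3878  0.054 ] [67 61 55]
(285, 280) [ 0.6111 -0.3859  0.0392] [66 61 57]
(286, 282) [ 0.6128 -0.3879  0.0362] [33 30 27]
(289, 279) [ 0.6171 -0.3901  0.0461] [15 13 13]
(278, 284) [ 0.6021 -0.37    0.0112] [121  95  69]
[ 0.1823828  -0.99739634  1.03209223]
```

Depth shows the tips really sit about 14 mm above the reported TCP, while the lateral position is right. I need about 23 mm more, taken in force-checked steps.

Request:
play_rows:
  moves:
    - [[0,0,0.008,0],[0,0,0.005,0],[0,0,0.002,0],[0,0,0,0]]

```text
time_s: 5.7
position: [0.6021, -0.363, -0.0008]
tool_rot: [-2.941, -1.1, 0.001]
contact_force: [-0.6, 0.1, -0.2]
grip_width: 0.398
grip_force: 0.0
```

Request:
play_rows:
  moves:
    - [[0,0,0.002,0],[0,0,0.002,0],[0,0,0,0]]

```text
time_s: 6.0
position: [0.6025, -0.3633, -0.0041]
tool_rot: [-2.942, -1.1, 0.0]
contact_force: [0.6, 0.0, 0.5]
grip_width: 0.402
grip_force: 0.0
```

```bash
python3 - <<'E'
from h import *
go(.603,-.364,.018,41)
f,d=bot.grab_frame('side')
c,M,p=cal('side'); v,u=np.mgrid[:384,:512]
P=(np.stack([(u-c['cx'])/c['fx']*d,(v-c['cy'])/c['fy']*d,d],-1)@M.T+p)
for col in (267,285,287):
  for r in range(270,294,2): print(col,r,P[r,col].round(3),f[r,col].sum())
E
```

```text
at [ 0.6025 -0.3633 -0.0041] phi 41.01 tilt [-0.  0. -1.] w 0.402 gf 0.0 F [0.6 0.  0.5] t 6.0 j6 0.14
tool shift [-0.0001  0.0009 -0.0221] xy rows 1 [-0.0001  0.0009] turn 0.0 rows 1
267 270 [ 0.582 -0.359  0.037] 93
267 272 [ 0.582 -0.357  0.03 ] 76
267 274 [ 0.582 -0.356  0.023] 85
267 276 [ 0.582 -0.357  0.019] 65
267 278 [ 0.583 -0.356  0.013] 51
267 280 [ 0.583 -0.355  0.006] 88
267 282 [ 0.583 -0.357  0.003] 237
267 284 [ 0.583 -0.362  0.003] 238
267 286 [ 0.582 -0.367  0.002] 238
267 288 [ 0.582 -0.37   0.001] 254
267 290 [ 0.582 -0.376  0.003] 250
267 292 [ 0.581 -0.381  0.003] 265
285 270 [ 0.608 -0.393  0.072] 54
285 272 [ 0.608 -0.395  0.069] 43
285 274 [ 0.609 -0.39   0.058] 50
285 276 [ 0.609 -0.39   0.054] 47
285 278 [ 0.61  -0.391  0.05 ] 40
285 280 [ 0.61  -0.393  0.047] 89
285 282 [ 0.611 -0.386  0.034] 135
285 284 [ 0.612 -0.386  0.029] 114
285 286 [ 0.612 -0.387  0.024] 118
285 288 [ 0.613 -0.386  0.019] 99
285 290 [ 0.613 -0.387  0.014] 88
285 292 [ 0.614 -0.384  0.005] 169
287 270 [ 0.612 -0.39   0.068] 61
287 272 [ 0.612 -0.391  0.065] 68
287 274 [ 0.612 -0.393  0.062] 46
287 276 [ 0.613 -0.392  0.056] 36
287 278 [ 0.613 -0.393  0.053] 46
287 280 [ 0.613 -0.395  0.049] 27
287 282 [ 0.614 -0.389  0.037] 31
287 284 [ 0.615 -0.39   0.033] 38
287 286 [ 0.615 -0.391  0.029] 46
287 288 [ 0.616 -0.389  0.022] 45
287 290 [ 0.616 -0.388  0.015] 58
287 292 [ 0.618 -0.382  0.002] 212
```

Request:
play_rows:
  moves:
    - [[0,0,0.0015,0],[0,0,0,0]]

```text
time_s: 6.25
position: [0.6027, -0.3636, -0.0052]
tool_rot: [2.942, 1.1, 0.0]
contact_force: [-0.3, -0.4, -0.1]
grip_width: 0.402
grip_force: 0.0
```

Request:
play_rows:
  moves:
    - [[0,0,0,0],[0,0,0,0],[0,0,0,0],[0,0,0,0],[0,0,0,0],[0,0,0,0]]
  gripper: 1.0

```text
time_s: 6.85
position: [0.6033, -0.3639, -0.004]
tool_rot: [2.941, 1.1, 0.001]
contact_force: [-0.1, 0.6, 5.3]
grip_width: 0.215
grip_force: 62.3
```

Request:
play_rows:
  moves:
    - [[0,0,-0.01,0],[0,0,-0.03,0],[0,0,-0.04,0],[0,0,-0.04,0],[0,0,0,0]]

```text
time_s: 7.35
position: [0.6062, -0.3664, 0.1235]
tool_rot: [2.931, 1.096, 0.01]
contact_force: [0.7, -0.2, 0.7]
grip_width: 0.211
grip_force: 60.8
```

Request:
play_rows:
  moves:
    - [[0.0308,-0.0276,0,0],[0.0308,-0.0276,0,0],[0.0308,-0.0276,0,0],[0.0308,-0.0276,0,0],[0.0308,-0.0276,0,0],[0.0308,-0.0276,0,0],[0.0308,-0.0276,0,0],[0.0308,-0.0276,0,0],[0.0308,-0.0276,0,0],[0.0308,-0.0276,0,0],[0.0308,-0.0276,0,0],[0.0308,-0.0276,0,0]]

```text
time_s: 8.55
position: [0.6637, 0.1308, 0.1143]
tool_rot: [-2.942, -1.1, 0.001]
contact_force: [-0.2, 0.5, -0.4]
grip_width: 0.22
grip_force: 60.8
```

Request:
play_rows:
  moves:
    - [[0,0,0,0],[0,0,0,0]]

```text
time_s: 8.75
position: [0.6636, 0.1297, 0.1142]
tool_rot: [2.941, 1.103, -0.002]
contact_force: [0.4, 0.1, -0.2]
grip_width: 0.213
grip_force: 60.7
```

```bash
python3 - <<'E'
from h import *
go(.665,.129,.008,41)
E
```

```text
at [0.6636 0.1297 0.1142] phi 41.12 tilt [-0.001 -0.001 -1.   ] w 0.213 gf 60.7 F [ 0.4  0.1 -0.2] t 8.8 j6 0.87
tool shift [0.0006 0.0015 0.1062] xy rows 1 [0.0006 0.0015] turn 0.002 rows 1
```

Request:
play_rows:
  moves:
    - [[0,0,0.035,0],[0,0,0.035,0],[0,0,0.022,0],[0,0,0.01,0],[0,0,0.005,0],[0,0,0,0],[0,0,0,0]]

```text
time_s: 9.45
position: [0.6655, 0.1287, 0.0094]
tool_rot: [2.942, 1.1, 0.004]
contact_force: [-0.1, 0.9, 0.4]
grip_width: 0.212
grip_force: 60.7
```

Request:
play_rows:
  moves:
    - [[0,0,0,0],[0,0,0,0],[0,0,0,0],[0,0,-0.01,0],[0,0,-0.03,0],[0,0,-0.04,0],[0,0,-0.04,0],[0,0,0,0],[0,0,0,0]]
  gripper: 0.2

```text
time_s: 10.35
position: [0.6653, 0.1291, 0.13]
tool_rot: [2.941, 1.1, 0.006]
contact_force: [-0.7, -0.2, -1.3]
grip_width: 0.401
grip_force: 0.0
```

```bash
python3 - <<'E'
from h import *
go(.404,-.221,.13,-10)
f,d=bot.grab_frame('side')
cv2.imwrite('pics/a5.png',cv2.resize(f[110:330,160:360,::-1],None,fx=2.7,fy=2.7,interpolation=cv2.INTER_CUBIC))
E
```

```text
at [0.6653 0.1291 0.13  ] phi 41.02 tilt [ 0.004  0.    -1.   ] w 0.401 gf 0.0 F [-0.7 -0.2 -1.3] t 10.3 j6 0.87
tool shift [-0.4269  0.0927 -0.001 ] xy rows 11 [-0.0388  0.0084] turn 0.89 rows 7
```

View pics/a5.png

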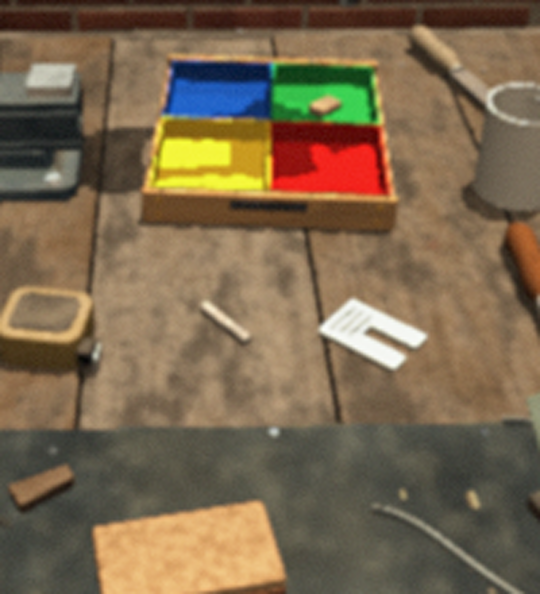

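The strip lies flat in green, at (325,105) in the crop. Now the tape.

Request:
play_rows:
  moves:
    - [[-0.0388,0.0084,0,0],[-0.0388,0.0084,0,0],[-0.0388,0.0084,0,0],[-0.0388,0.0084,0,0],[-0.0388,0.0084,0,0],[-0.0388,0.0084,0,0],[-0.0388,0.0084,0,0],[-0.0388,0.0084,0,0],[-0.0388,0.0084,0,0],[-0.0388,0.0084,0,0],[-0.0388,0.0084,0,0]]
  gripper: -1.0

```text
time_s: 11.5
position: [0.4006, -0.2208, 0.126]
tool_rot: [-2.939, -1.1, 0.002]
contact_force: [0.5, -0.2, 0.5]
grip_width: 0.998
grip_force: 0.0
```

Request:
play_rows:
  moves:
    - [[0,0,0,0.128],[0,0,0,0.128],[0,0,0,0.128],[0,0,0,0.128],[0,0,0,0.128],[0,0,0,0.128],[0,0,0,0.122],[0,0,0,0],[0,0,0,0]]

```text
time_s: 12.4
position: [0.402, -0.2201, 0.1266]
tool_rot: [-3.129, 0.269, 0.003]
contact_force: [0.3, -0.1, -0.2]
grip_width: 0.998
grip_force: 0.0
```

```bash
python3 - <<'E'
from h import *
go(.404,-.221,.0,-10)
E
```

```text
at [ 0.402  -0.2201  0.1266] phi -9.82 tilt [-0.002  0.002 -1.   ] w 0.998 gf 0.0 F [ 0.3 -0.1 -0.2] t 12.4 j6 0.98
tool shift [0.0023 0.0007 0.1266] xy rows 1 [0.0023 0.0007] turn 0.003 rows 1
```

Request:
play_rows:
  moves:
    - [[0.002,0.0005,0.035,0],[0,0,0.035,0],[0,0,0.03,0],[0,0,0.015,0],[0,0,0.01,0],[0,0,0,0],[0,0,0,0]]

```text
time_s: 13.1
position: [0.405, -0.222, 0.0033]
tool_rot: [3.129, -0.272, 0.001]
contact_force: [0.3, -0.3, 0.6]
grip_width: 1.001
grip_force: 0.0
```

Request:
play_rows:
  moves:
    - [[0,0,0,0],[0,0,0,0],[0,0,0,0],[0,0,0,0],[0,0,0,0]]
  gripper: 1.0

```text
time_s: 13.6
position: [0.4056, -0.2224, 0.0041]
tool_rot: [3.128, -0.273, 0.003]
contact_force: [-1.3, 1.2, 6.3]
grip_width: 0.712
grip_force: 66.4
```

Request:
play_rows:
  moves:
    - [[0,0,-0.01,0],[0,0,-0.03,0],[0,0,-0.04,0],[0,0,-0.04,0],[0,0,0,0],[0,0,0,0]]

```text
time_s: 14.2
position: [0.4049, -0.2218, 0.1236]
tool_rot: [3.128, -0.273, 0.002]
contact_force: [-0.3, 1.0, -3.0]
grip_width: 0.709
grip_force: 66.6
```

```bash
python3 - <<'E'
from h import *
go(.555,.139,.0,-5.3)
E
```

```text
at [ 0.4049 -0.2218  0.1236] phi -9.97 tilt [ 0.001 -0.001 -1.   ] w 0.709 gf 66.6 F [-0.3  1.  -3. ] t 14.2 j6 0.98
tool shift [ 0.0852 -0.3815  0.1233] xy rows 10 [ 0.0085 -0.0382] turn -0.082 rows 1
```

Request:
play_rows:
  moves:
    - [[0.0081,-0.0382,0,0],[0.0081,-0.0382,0,0],[0.0081,-0.0382,0,0],[0.0081,-0.0382,0,0],[0.0081,-0.0382,0,0],[0.0081,-0.0382,0,0],[0.0081,-0.0382,0,0],[0.0081,-0.0382,0,0],[0.0081,-0.0382,0,0],[0.0081,-0.0382,0,-0.082],[0,0,0,0],[0,0,0,0]]

```text
time_s: 15.4
position: [0.5488, 0.1411, 0.1202]
tool_rot: [3.138, -0.142, -0.008]
contact_force: [0.3, -0.9, -2.6]
grip_width: 0.708
grip_force: 66.9
```

```bash
python3 - <<'E'
from h import *
go(.551,.139,.017,-5.3)
f,d=bot.grab_frame('side')
cv2.imwrite('pics/a6.png',cv2.resize(f[90:240,180:340,::-1],None,fx=4,fy=4,interpolation=cv2.INTER_CUBIC))
E
```

```text
at [0.5488 0.1411 0.1202] phi -5.2 tilt [-0.005 -0.001 -1.   ] w 0.708 gf 66.9 F [ 0.3 -0.9 -2.6] t 15.4 j6 1.7
tool shift [0.0029 0.0018 0.1032] xy rows 1 [0.0029 0.0018] turn 0.002 rows 1
```

View pics/a6.png

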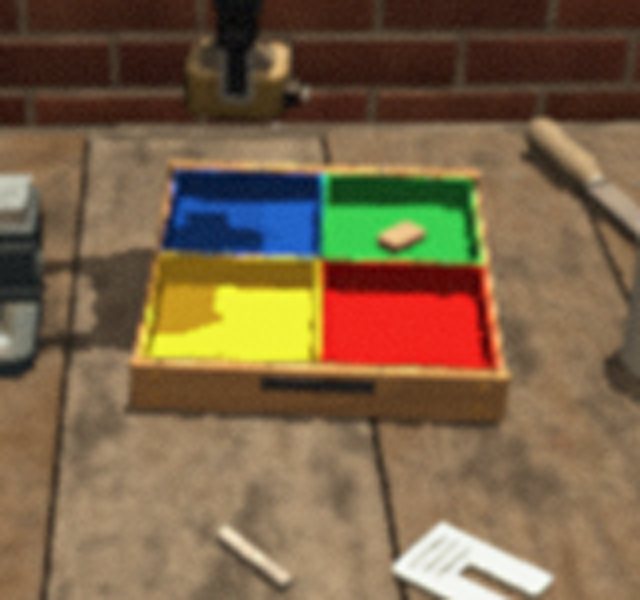

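Request:
play_rows:
  moves:
    - [[0.002,0.001,0.03,0],[0,0,0.03,0],[0,0,0.02,0],[0,0,0.012,0],[0,0,0.008,0],[0,0,0.003,0],[0,0,0,0],[0,0,0,0]]

```text
time_s: 16.25
position: [0.5534, 0.1394, 0.0208]
tool_rot: [-3.138, 0.145, -0.003]
contact_force: [0.5, -0.6, -2.4]
grip_width: 0.711
grip_force: 66.9
```

```bash
python3 -c "
from h import *
go(.551,.139,.017,-5.3)"
```

```text
at [0.5534 0.1394 0.0208] phi -5.29 tilt [ 0.002  0.    -1.   ] w 0.711 gf 66.9 F [ 0.5 -0.6 -2.4] t 16.2 j6 1.7
tool shift [-0.0024  0.0006  0.0038] xy rows 1 [-0.0024  0.0006] turn 0.0 rows 1
```

Request:
play_rows:
  moves:
    - [[-0.001,0,0.003,0],[0,0,0.002,0],[0,0,0,0]]

```text
time_s: 16.55
position: [0.5518, 0.1396, 0.0151]
tool_rot: [-3.138, 0.144, -0.001]
contact_force: [-1.1, 0.9, -0.4]
grip_width: 0.71
grip_force: 67.2
```

Request:
play_rows:
  moves:
    - [[0,0,0,0],[0,0,0,0],[0,0,0,0],[0,0,-0.005,0],[0,0,-0.02,0],[0,0,-0.04,0],[0,0,-0.04,0],[0,0,0,0],[0,0,0,0]]
  gripper: -0.64

```text
time_s: 17.45
position: [0.5525, 0.1396, 0.1213]
tool_rot: [-3.138, 0.145, -0.005]
contact_force: [0.0, -0.3, -0.5]
grip_width: 0.821
grip_force: 0.0
```

```bash
python3 -c "
from h import *
go(.656,-.216,.12,-40)"
```

```text
at [0.5525 0.1396 0.1213] phi -5.28 tilt [ 0.003  0.    -1.   ] w 0.821 gf 0.0 F [ 0.  -0.3 -0.5] t 17.4 j6 1.7
tool shift [0.1358 0.3445 0.0016] xy rows 9 [0.0151 0.0383] turn 0.606 rows 5
```

Request:
play_rows:
  moves:
    - [[0.0151,0.0383,0,0],[0.0151,0.0383,0,0],[0.0151,0.0383,0,0],[0.0151,0.0383,0,0],[0.0151,0.0383,0,0],[0.0151,0.0383,0,0],[0.0151,0.0383,0,0],[0.0151,0.0383,0,0],[0.0151,0.0383,0,0]]
  gripper: -0.5

```text
time_s: 18.35
position: [0.6541, -0.2173, 0.1173]
tool_rot: [-3.137, 0.145, 0.005]
contact_force: [0.6, 0.5, -0.0]
grip_width: 0.748
grip_force: 0.0
```

Request:
play_rows:
  moves:
    - [[0,0,0,0.122],[0,0,0,0.122],[0,0,0,0.122],[0,0,0,0.122],[0,0,0,0.118],[0,0,0.03,0],[0,0,0.03,0],[0,0,0.015,0],[0,0,0,0],[0,0,0,0]]

```text
time_s: 19.35
position: [0.6551, -0.2163, 0.0447]
tool_rot: [-2.952, 1.075, 0.001]
contact_force: [0.8, -0.4, -0.2]
grip_width: 0.747
grip_force: 0.0
```

```bash
python3 - <<'E'
from h import *
go(.656,-.216,.0,-40)
f,d=bot.grab_frame('side')
cv2.imwrite('pics/a7.png',cv2.resize(f[100:280,180:340,::-1],None,fx=3.3,fy=3.3,interpolation=cv2.INTER_CUBIC))
E
```

```text
at [ 0.6551 -0.2163  0.0447] phi -40.01 tilt [-0.  0. -1.] w 0.747 gf 0.0 F [ 0.8 -0.4 -0.2] t 19.4 j6 1.78
tool shift [ 0.0005 -0.0008  0.0447] xy rows 1 [ 0.0005 -0.0008] turn -0.0 rows 1
```

View pics/a7.png

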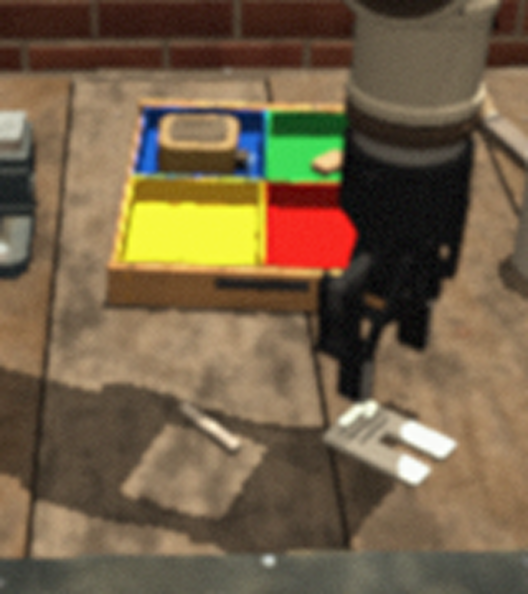

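The tape is flat in blue (200,140). Next I'll lower onto the packer step by step.

Request:
play_rows:
  moves:
    - [[0.0005,-0.0005,0.02,0],[0,0,0.015,0],[0,0,0.008,0],[0,0,0.004,0],[0,0,0,0],[0,0,0,0]]

```text
time_s: 20.0
position: [0.6563, -0.2165, -0.0016]
tool_rot: [2.952, -1.074, 0.002]
contact_force: [-0.7, 0.5, 0.4]
grip_width: 0.751
grip_force: 0.0
```

Request:
play_rows:
  moves:
    - [[0,0,0.002,0],[0,0,0.001,0],[0,0,0,0]]

```text
time_s: 20.3
position: [0.6558, -0.2162, -0.0053]
tool_rot: [-2.952, 1.075, 0.0]
contact_force: [0.2, 0.4, -0.2]
grip_width: 0.747
grip_force: 0.0
```

```bash
python3 - <<'E'
from h import *
go(.656,-.216,.0,-40)
f,d=bot.grab_frame('side')
c,M,p=cal('side'); v,u=np.mgrid[:384,:512]
P=(np.stack([(u-c['cx'])/c['fx']*d,(v-c['cy'])/c['fy']*d,d],-1)@M.T+p)
tips([.656,-.216],-40,.0635,(0.,.005))
cv2.imwrite('pics/a8.png',cv2.resize(f[190:265,245:335,::-1],None,fx=7,fy=7,interpolation=cv2.INTER_CUBIC))
E
```

```text
at [ 0.6558 -0.2162 -0.0053] phi -40.0 tilt [-0.  0. -1.] w 0.747 gf 0.0 F [ 0.2  0.4 -0.2] t 20.3 j6 1.78
tool shift [ 0.0001 -0.0003 -0.0053] xy rows 1 [ 0.0001 -0.0003] turn -0.0 rows 1
0.0 [(np.float64(297.7), np.float64(223.6)), (np.float64(306.2), np.float64(227.6)), (np.float64(282.2), np.float64(238.5)), (np.float64(290.9), np.float64(242.9))]
0.005 [(np.float64(297.9), np.float64(221.9)), (np.float64(306.4), np.float64(225.9)), (np.float64(282.3), np.float64(236.8)), (np.float64(291.1), np.float64(241.1))]
```

View pics/a8.png

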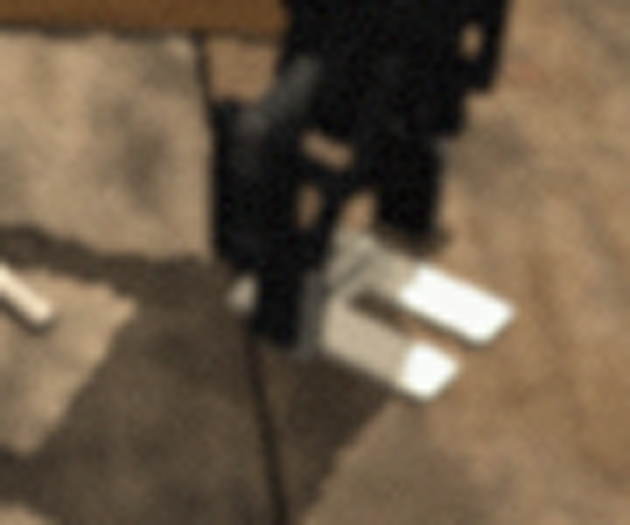

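The fingers straddle the packer, with the near tip about 6 mm up. I'll go down 3 mm and close.

Request:
play_rows:
  moves:
    - [[0,0,0.002,0],[0,0,0.001,0],[0,0,0,0]]

```text
time_s: 20.65
position: [0.6556, -0.2161, -0.0086]
tool_rot: [-2.952, 1.075, 0.001]
contact_force: [-0.3, 0.2, 0.7]
grip_width: 0.751
grip_force: 0.0
```

Request:
play_rows:
  moves:
    - [[0,0,0,0],[0,0,0,0],[0,0,0,0],[0,0,0,0],[0,0,0,0]]
  gripper: 1.0

```text
time_s: 21.15
position: [0.6562, -0.2164, -0.0078]
tool_rot: [2.952, -1.075, 0.002]
contact_force: [1.4, -0.5, 3.1]
grip_width: 0.556
grip_force: 62.0
```

Request:
play_rows:
  moves:
    - [[0,0,-0.01,0],[0,0,-0.03,0],[0,0,-0.04,0],[0,0,-0.04,0],[0,0,0,0],[0,0,0,0]]

```text
time_s: 21.75
position: [0.6564, -0.2165, 0.1133]
tool_rot: [2.952, -1.074, 0.004]
contact_force: [-0.1, 0.2, -0.7]
grip_width: 0.561
grip_force: 61.7
```

```bash
python3 -c "
from h import *
go(.533,.012,.1,-5.3)"
```

```text
at [ 0.6564 -0.2165  0.1133] phi -40.0 tilt [ 0.002 -0.001 -1.   ] w 0.561 gf 61.7 F [-0.1  0.2 -0.7] t 21.8 j6 1.78
tool shift [-0.2414 -0.0957  0.0128] xy rows 7 [-0.0345 -0.0137] turn -0.606 rows 5
```

Request:
play_rows:
  moves:
    - [[-0.0345,-0.0137,0,0],[-0.0345,-0.0137,0,0],[-0.0345,-0.0137,0,0],[-0.0345,-0.0137,0,0],[-0.0345,-0.0137,0,0],[-0.0345,-0.0137,0,0],[-0.0345,-0.0137,0,0]]

```text
time_s: 22.45
position: [0.5298, 0.0141, 0.1095]
tool_rot: [2.951, -1.075, -0.007]
contact_force: [0.3, 0.9, 0.2]
grip_width: 0.555
grip_force: 61.7
```

Request:
play_rows:
  moves:
    - [[0,0,0,-0.122],[0,0,0,-0.122],[0,0,0,-0.122],[0,0,0,-0.122],[0,0,0,-0.118],[0,0,0,0],[0,0,0,0]]

```text
time_s: 23.15
position: [0.5313, 0.0128, 0.1103]
tool_rot: [-3.138, 0.149, 0.004]
contact_force: [-0.3, -0.2, -0.9]
grip_width: 0.559
grip_force: 61.8
```

```bash
python3 -c "
from h import *
go(.533,.012,.006,-5.3)"
```

```text
at [0.5313 0.0128 0.1103] phi -5.44 tilt [-0.003  0.001 -1.   ] w 0.559 gf 61.8 F [-0.3 -0.2 -0.9] t 23.1 j6 1.46
tool shift [0.002  0.0006 0.1043] xy rows 1 [0.002  0.0006] turn -0.003 rows 1
```

Request:
play_rows:
  moves:
    - [[0.002,0,0.035,0],[0,0,0.03,0],[0,0,0.02,0],[0,0,0.01,0],[0,0,0.007,0],[0,0,0.002,0],[0,0,0,0],[0,0,0,0]]

```text
time_s: 23.95
position: [0.5354, 0.0121, 0.0087]
tool_rot: [3.138, -0.145, 0.003]
contact_force: [-0.3, -1.0, -0.2]
grip_width: 0.561
grip_force: 61.8
```

Request:
play_rows:
  moves:
    - [[0,0,0,0],[0,0,0,0],[0,0,0,0],[0,0,-0.005,0],[0,0,-0.02,0],[0,0,-0.04,0],[0,0,-0.04,0],[0,0,0,0],[0,0,0,0]]
  gripper: -0.36

```text
time_s: 24.85
position: [0.5354, 0.0122, 0.1142]
tool_rot: [3.138, -0.145, 0.005]
contact_force: [-0.3, 0.1, 0.1]
grip_width: 0.678
grip_force: 0.0
```

```bash
python3 -c "
from h import *
go(.5466,-.2056,.1,-53)"
```

```text
at [0.5354 0.0122 0.1142] phi -5.28 tilt [ 0.003 -0.001 -1.   ] w 0.678 gf 0.0 F [-0.3  0.1  0.1] t 24.9 j6 1.46
tool shift [0.0312 0.2158 0.0143] xy rows 6 [0.0052 0.036 ] turn 0.833 rows 6
```

Request:
play_rows:
  moves:
    - [[0.0052,0.036,0,0],[0.0052,0.036,0,0],[0.0052,0.036,0,0],[0.0052,0.036,0,0],[0.0052,0.036,0,0],[0.0052,0.036,0,0]]
  gripper: 0.3

```text
time_s: 25.45
position: [0.5443, -0.2064, 0.1107]
tool_rot: [-3.136, 0.145, 0.005]
contact_force: [-0.2, 0.8, 1.5]
grip_width: 0.354
grip_force: 0.0
```

Request:
play_rows:
  moves:
    - [[0,0,0,0.139],[0,0,0,0.139],[0,0,0,0.139],[0,0,0,0.139],[0,0,0,0.139],[0,0,0,0.138],[0,0,0.03,0],[0,0,0.03,0],[0,0,0.015,0],[0,0,0,0],[0,0,0,0]]

```text
time_s: 26.55
position: [0.5457, -0.2056, 0.0378]
tool_rot: [-2.811, 1.402, 0.001]
contact_force: [-0.3, 0.1, -0.0]
grip_width: 0.352
grip_force: 0.0
```

```bash
python3 - <<'E'
from h import *
go(.5466,-.2056,-.004,-53)
f,d=bot.grab_frame('side')
cv2.imwrite('pics/a9.png',cv2.resize(f[100:280,180:340,::-1],None,fx=3.3,fy=3.3,interpolation=cv2.INTER_CUBIC))
E
```

```text
at [ 0.5457 -0.2056  0.0378] phi -53.01 tilt [-0.  0. -1.] w 0.352 gf 0.0 F [-0.3  0.1 -0. ] t 26.6 j6 1.93
tool shift [ 0.0006 -0.0008  0.0418] xy rows 1 [ 0.0006 -0.0008] turn -0.0 rows 1
```

View pics/a9.png

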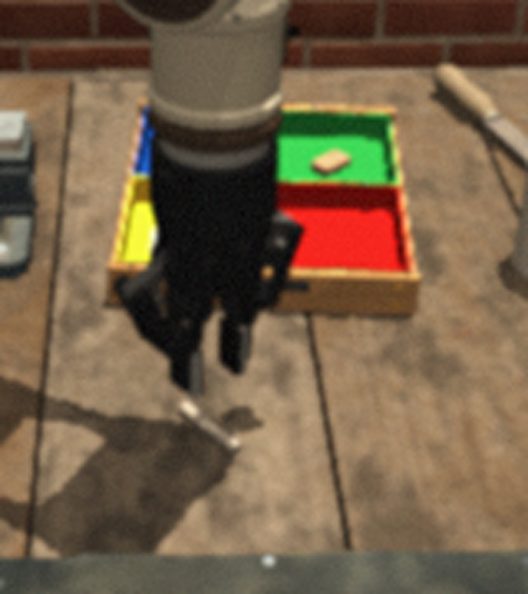

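The pin (210,425) lies between the fingers. I'll descend and grip.

Request:
play_rows:
  moves:
    - [[0.0005,-0.0005,0.02,0],[0,0,0.012,0],[0,0,0.007,0],[0,0,0.003,0],[0,0,0,0],[0,0,0,0]]

```text
time_s: 27.2
position: [0.5468, -0.206, -0.0037]
tool_rot: [2.811, -1.402, 0.002]
contact_force: [0.0, 0.1, -0.2]
grip_width: 0.351
grip_force: 0.0
```

Request:
play_rows:
  moves:
    - [[0,0,0,0],[0,0,0,0],[0,0,0,0],[0,0,0,0],[0,0,0,0]]
  gripper: 1.0

```text
time_s: 27.7
position: [0.5469, -0.206, -0.0035]
tool_rot: [2.811, -1.402, 0.002]
contact_force: [-0.9, 1.1, 4.6]
grip_width: 0.06
grip_force: 60.0
```

Request:
play_rows:
  moves:
    - [[0,0,-0.01,0],[0,0,-0.03,0],[0,0,-0.04,0],[0,0,-0.04,0],[0,0,0,0],[0,0,0,0]]

```text
time_s: 28.3
position: [0.5469, -0.2061, 0.1171]
tool_rot: [2.811, -1.402, 0.004]
contact_force: [-0.7, -0.0, -0.6]
grip_width: 0.062
grip_force: 59.2
```

```bash
python3 -c "
from h import *
go(.652,.001,.01,-53)"
```

```text
at [ 0.5469 -0.2061  0.1171] phi -53.01 tilt [ 0.002 -0.001 -1.   ] w 0.062 gf 59.2 F [-0.7 -0.  -0.6] t 28.3 j6 1.93
tool shift [-0.1024 -0.2084  0.107 ] xy rows 6 [-0.0171 -0.0347] turn -0.0 rows 1
```

Request:
play_rows:
  moves:
    - [[-0.0171,-0.0347,0,0],[-0.0171,-0.0347,0,0],[-0.0171,-0.0347,0,0],[-0.0171,-0.0347,0,0],[-0.0171,-0.0347,0,0],[-0.0171,-0.0347,0,0],[0,0,0,0],[0,0,0,0]]

```text
time_s: 29.1
position: [0.6496, 0.0023, 0.1135]
tool_rot: [2.811, -1.399, -0.005]
contact_force: [-0.2, -0.6, -0.3]
grip_width: 0.061
grip_force: 59.3
```

Request:
play_rows:
  moves:
    - [[0,0,0.035,0],[0,0,0.03,0],[0,0,0.02,0],[0,0,0.01,0],[0,0,0.006,0],[0,0,0.003,0],[0,0,0,0],[0,0,0,0]]

```text
time_s: 29.9
position: [0.6518, 0.0012, 0.0129]
tool_rot: [-2.811, 1.402, -0.003]
contact_force: [-0.9, -0.9, -1.3]
grip_width: 0.063
grip_force: 59.3
```

```bash
python3 -c "
from h import *
go(.652,.001,.009,-53)"
```

```text
at [0.6518 0.0012 0.0129] phi -53.01 tilt [ 0.002 -0.    -1.   ] w 0.063 gf 59.3 F [-0.9 -0.9 -1.3] t 29.9 j6 2.31
tool shift [ 0.0003 -0.      0.0039] xy rows 1 [ 0.0003 -0.    ] turn -0.0 rows 1
```

Request:
play_rows:
  moves:
    - [[0,0,0.003,0],[0,0,0.001,0],[0,0,0,0]]

```text
time_s: 30.2
position: [0.6508, 0.0016, 0.0076]
tool_rot: [2.811, -1.402, -0.0]
contact_force: [0.2, -0.6, -1.3]
grip_width: 0.061
grip_force: 59.3
```

Request:
play_rows:
  moves:
    - [[0,0,0,0],[0,0,0,0],[0,0,0,0],[0,0,-0.005,0],[0,0,-0.02,0],[0,0,-0.04,0],[0,0,-0.04,0],[0,0,-0.04,0],[0,0,0,0]]
  gripper: 0.5

```text
time_s: 31.1
position: [0.6554, 0.0008, 0.1613]
tool_rot: [-2.808, 1.4, -0.021]
contact_force: [1.1, -0.5, 1.0]
grip_width: 0.249
grip_force: 0.0
```

Request:
play_rows:
  moves:
    - [[0.04,0.03,0,0],[0.04,0.03,0,0],[0.04,0.03,0,0],[0.04,0.03,0,0],[0.03,0.02,0,0],[0.03,0.02,0,0],[0,0,0,0],[0,0,0,0]]

```text
time_s: 31.9
position: [0.6551, -0.271, 0.1521]
tool_rot: [-2.81, 1.404, 0.001]
contact_force: [0.4, 0.3, 0.4]
grip_width: 0.25
grip_force: 0.0
```

```bash
python3 - <<'E'
from h import *
go(.652,.001,.009,-53)
f,d=bot.grab_frame('side'); g,dt=bot.grab_frame('top')
a=cv2.resize(f[110:200,190:320,::-1],None,fx=3,fy=3,interpolation=cv2.INTER_CUBIC)
b=cv2.resize(g[120:240,100:230,::-1],None,fx=3,fy=2.5,interpolation=cv2.INTER_CUBIC)
cv2.imwrite('pics/a10.png',np.vstack([a,b]))
E
```

```text
at [ 0.6551 -0.271   0.1521] phi -53.1 tilt [-0.001  0.001 -1.   ] w 0.25 gf 0.0 F [0.4 0.3 0.4] t 31.9 j6 1.94
tool shift [-0.2192 -0.1609  0.1433] xy rows 7 [-0.0313 -0.023 ] turn -0.002 rows 1
```

View pics/a10.png

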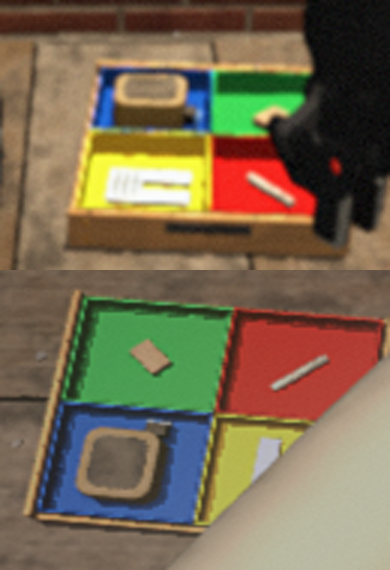

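The picture shows the tape in blue, the strip in green, the pin in red and the packer in yellow, all lying flat. I'll hand it in.

```bash
python3 -c "
from plant import bot
print(bot.hand_in())"
```

```text
the job is handed in; nothing more can be done
None
```

The kit is made up and handed in, with no verdict returned: the last pictures show the pin in red, pine strip in green, packer in yellow and tape in blue, all lying flat; I never gripped either look-alike, though I didn't re-measure where they lie.

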